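# Jack up the chipboard panel by its lift clip and hold it

### The job

Slide the small jack along its rail by its upright grip until its saddle sits squarely under the steel lift clip on the panel's edge. Then pump the handle: one full trial stroke, all the way down and fully back up so that the panel settles on its battens again, then press it all the way down a second time and finish while still holding it down, with that edge of the panel raised. Lift the panel only with the jack and only at the clip, do not touch the panel itself, and leave the bin, the bottle and the carton alone.

Things in the scene. Friction and masses are not known exactly. Their poses are not given: they have to be found in the camera images.
- jack_grip (a point): Centre of the jack's upright black grip, 24 mm along the rail (y), 30 mm across (x), 48 mm tall; its foot, 24 mm below, is the top of the grey jack body. Axes turn with the fixture: x across the rail to the panel, y along the rail as the jack's joint grows, z up. The panel's edge is about 45 mm off in +x, its top 17 mm (clip 14 mm) below this point: pinch the grip along y.
- carriage (a joint): Position of the jack (grey body 70 x 56 x 40 mm) on its rail in m: 0 at the -y end, 0.26 at the +y end (y of the grip's axes); starts near the low end. Keeps to the rail, slides with about 4 N of friction and stays where it is left. Grip, saddle and pump handle lie in one line across the rail (same y).
- saddle_top (a point): Highest point of the jack's small steel saddle, a dome 24 mm in diameter on a toe that reaches under the panel, 65 mm from the grip's centre in +x of the grip's axes. It rests at height 56 mm and rises straight up, 57 mm per rad of the handle (about 25 mm for a full stroke); it drops again when the handle is let up.
- saddle: The saddle with its toe, moved by the pump handle. Its frame's origin lies in the jack, under the grip; use saddle_top for its position.
- press_point (a point): Centre of the top face of the black rubber pad ending the pump handle: press down here. Pad 70 mm long (x), 36 mm wide, 14 mm thick. The handle points in -x of the grip's axes, away from the panel. The pad's middle is 135 mm from the pivot, this point 7 mm above that line. The pivot lies 48 mm in -x of the grip's centre and 30 mm below it.
- pump (a joint): Pump handle angle in rad: 0 = fully up (handle 0.35 rad above level, where its spring brings it back), 0.44 = stop, fully down (0.09 rad below level). Takes about 2 to 3 N at the pad to start and 8 to 10 N fully down with the panel on it.
- pump_handle: The pump handle, a steel bar with the rubber pad; its origin is the pivot.
- lift_clip (a point): Centre of the underside of the steel lift clip, the mark for the saddle: a plate 40 x 40 mm folded round the middle of that long edge of the panel which lies by the jack, with two round bolt heads on top. Rests at height 62 mm, 6 mm above the saddle; the clip's top is 22 mm above this point. Axes as the panel's, x from the jack's side to the far side.
- panel: Loose chipboard panel, 180 mm across, 360 mm along the rail, 16 mm thick, about 0.75 kg, lying level on two wooden battens with its underside at 65 mm; origin at the centre of its underside, z up. When jacked it pivots on the rear batten (as the front one, 100 mm beyond it).
- front_batten: Wooden batten, 16 x 420 x 47 mm, parallel to the rail and 105 mm from its middle, under the panel; carries the panel's front half at rest. Origin under its middle, 18 mm above the bench.
- parts_bin: Bystander: open blue bin 130 x 100 x 60 mm. Origin under its centre.
- water_bottle: Bystander: green bottle, 60 mm across, 190 mm tall. Origin under its centre.
- carton: Bystander: cardboard box 120 x 90 x 60 mm. Origin under its centre.

How it is judged:
By the outcome, as a careful person would: the job done as asked, in the order asked, and still so for the second after the job is handed in, while the arm keeps its last pose, push and grip.
It also fails if it takes over 53 s, if anything falls off the work surface, if the arm or the gripper's body presses on something with over 40 N, if the wrist force passes 120 N, or if a joint passes its speed limit or range.

### The arm

A 7-joint arm with a two-finger parallel gripper is mounted at the origin on the work surface. World frame = base frame: x ahead of the robot, y to its left, z up, the work surface at z = 0. Lengths are in mm, angles in rad, forces in N, time in s.
With the tool pointing down it reaches from about 400 to 875 mm from the base axis. Payload 6.5 kg.
Tool frame: the origin (TCP) lies midway between the tips of the shut fingers; the grasp point (between the pads) lies 19 mm behind it; z points along the fingers, y is the line along which they close (so a half turn about z gives the same grasp; the last joint's range is limited). The gripper opens to 88 mm and grips with 3 to 60 N. Pads are 18 mm wide; open, the fingers measure 123 mm over their backs; the gripper's body (75 mm by 187 mm) begins 45 mm behind the grasp point.
Start: joints at [1.123, 0.536, -0.004, 1.538, 0.003, 1.067, -0.071], TCP at [242.18, -603.191, 238.716] pointing down, gripper open.
Joint ranges: [-2.7, 2.7], [-0.37, 2.16], [-1.27, 1.26], [0.24, 2.4], [-1.31, 4.45], [0.19, 1.91], [-2.76, 2.76]. Speed limits (rad/s): [2.39, 2.39, 3.14, 3.14, 3.14, 3.14, 3.14].

### API

Orientations are given as a unit quaternion [x, y, z, w].
In Python, from rig import manip gives the robot as it stands.
- The arm moves only by the tool move_arm, never from a script. Its argument "moves" is a list of rows, each an object with "jaw": the gripper's target within -1 to 1 (shut at 1, half-way at 0, fully open at -1); "dp": the shift along the tool's x, y, z scaled (see below), a list of three; "twist": the turn, a rotation vector about the tool's x, y, z scaled (see below), a list of three. In form: [{"jaw": jaw, "dp": [x, y, z], "twist": [wx, wy, wz]}, ...]. A call has 1 to 8 rows; each row is the pose to reach, as a shift and turn from the pose commanded when the call began, along the tool's axes at that moment; what a row does not reach only later rows make up. The controller multiplies each number of a shift by 250 mm and each number of a turn by 90 degrees. A row lasts 1/8 s, in which the tool goes at most 62.5 mm and 10.7 degrees, less where a joint would pass 70% of its speed; a pose out of reach is approached as far as the arm can. A call with a number of a shift or a turn outside -1 to 1 is refused whole. A call with a gripper value outside its range is refused whole. The fingers move at their own pace and stop on an object; "grip_force" is the grip in N (left out, the last holds). Time passes only in rows, so rows that repeat a pose let the fingers close. It gives the time, the measured TCP pose, the force, the opening and the grip force at its end, in the units of the state.
- manip.observe(): the state, without advancing time (a new reading comes with each control period).
- manip.read_camera(name): name is "scene" or "side" or "wrist"; returns a dict with "frame" (420x560x3 uint8, red, green, blue), "intrinsics" (3x3 intrinsics, pixels), "world_from_camera" (4x4, takes a point from camera to world coordinates). Camera axes: x right, y down, z forward; pixel columns grow to the right and rows downward; lengths in mm; the calibration is good to about 2 mm. A picture is of the moment at which its call begins. There is no depth.
- manip.sign_off(): hands the job in; it is judged then, once.
The state is a dict: "time_s": time; "joints": joint angles; "dq": joint speeds; "effort": joint torques, N m; "position": TCP position; "orientation": TCP orientation; "force": force on the tool from outside, world axes, zero at the start; "moment": the same for the moment, N m; "width": opening from 0.0 (shut) to 1.0 (fully open); "finger_force": force on a finger pad.
Only numpy, scipy, OpenCV 4.12 (cv2) and the standard library are available. Lean on these libraries where they do the work, as an engineer would, in place of code of your own. Each camera call takes 0.05 s, during which the arm holds its last target. There are 200 camera calls.

## Working session

There is one attempt and no reset: what is moved stays moved. The work goes in short steps, Python scripts to look and compute and a tool call to move; the robot and the scene stay as the last step left them, time stands still between calls to the robot, and variables do not carry over. Pictures are saved under pics/ and viewed, at most 10 in all, crops included, and the job is handed in when it is done.

Besides the shell and the picture viewer there is one more tool, called by a JSON object that holds its "op" and its "data". move_arm: Moves the arm, as the interface text tells. Its arguments: {"type":"object","properties":{"moves":{"type":"array","items":{"type":"object","properties":{"jaw":{"type":"number"},"dp":{"type":"array","items":{"type":"number","minimum":-1,"maximum":1}},"twist":{"type":"array","items":{"type":"number","minimum":-1,"maximum":1}}}}},"grip_force":{"type":"number"}},"required":["moves"]}

```bash
mkdir -p pics; ls; python3 - <<'E'
from rig import manip
import cv2,numpy as np
o=manip.observe();print(o)
for n in("scene","side","wrist"):
    d=manip.read_camera(n);cv2.imwrite(f"pics/{n}0.png",d["frame"][:,:,::-1]);np.savez(f"pics/{n}0.npz",**d)
    print(n,d["intrinsics"].round(1).tolist(),d["world_from_camera"].round(3).tolist())
E
```

```text
pics
{'time_s': 0.0, 'joints': array([ 1.12278534,  0.53720129, -0.00446718,  1.53885749,  0.00259795,
        1.06731266, -0.07119709]), 'dq': array([-0.00328727, -0.00021117, -0.00249269,  0.00149245, -0.00031563,
        0.00011567, -0.0013008 ]), 'effort': array([ 5.60578246e-04, -5.70989263e+01,  9.91100818e-01, -2.51604044e+01,
       -5.62080927e-02,  1.78664544e-02,  1.58547518e-04]), 'position': array([ 241.96022324, -602.61804234,  237.82214819]), 'orientation': array([ 9.81823102e-01,  1.89796232e-01, -2.23623876e-04, -8.57837006e-04]), 'force': array([1.43344696, 0.24191065, 0.97307988]), 'moment': array([-0.04660727, -0.01282977, -0.01124171]), 'finger_force': 0.0, 'width': 1.0003921129849571}
scene [[541.2, 0.0, 278.9], [0.0, 541.2, 213.0], [0.0, 0.0, 1.0]] [[-0.745, 0.541, -0.39, 1338.171], [0.667, 0.618, -0.417, 824.465], [0.015, -0.57, -0.821, 1669.077], [0.0, 0.0, 0.0, 1.0]]
side [[479.9, 0.0, 280.4], [0.0, 479.9, 212.4], [0.0, 0.0, 1.0]] [[-0.719, -0.473, 0.51, -143.346], [-0.695, 0.488, -0.528, 744.28], [0.001, -0.734, -0.679, 1041.419], [0.0, 0.0, 0.0, 1.0]]
wrist [[321.3, 0.0, 279.1], [0.0, 321.3, 210.9], [0.0, 0.0, 1.0]] [[0.372, -0.88, -0.296, 319.592], [-0.928, -0.353, -0.118, -571.328], [-0.001, 0.319, -0.948, 384.244], [0.0, 0.0, 0.0, 1.0]]
```

View pics/scene0.png

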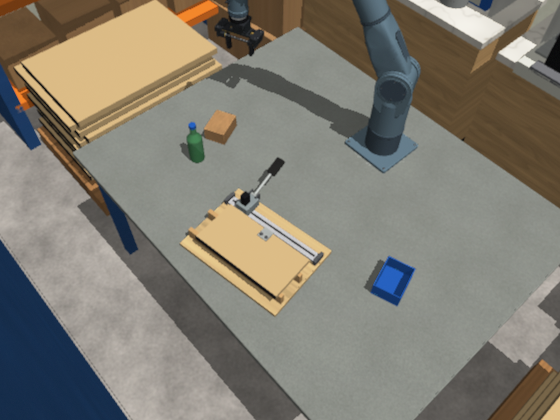

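View pics/side0.png

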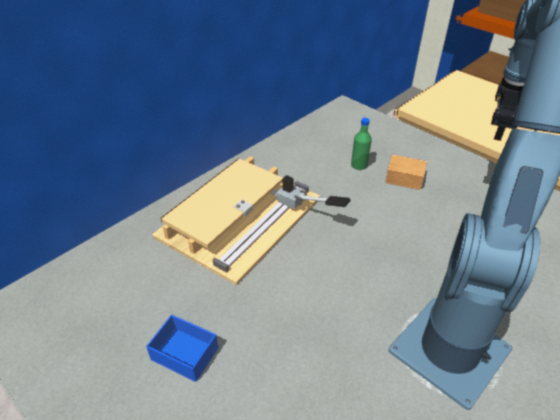

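The scene view shows the jack at about (245,200), its pad at (276,167) and the clip at (265,236). In the side view they are at (288,190), (338,201) and (242,206). I'll enlarge both.

```bash
python3 - <<'E'
import cv2,numpy as np
a=cv2.imread("pics/scene0.png")[150:310,175:335];b=cv2.imread("pics/side0.png")[150:300,150:360]
a=cv2.resize(a,None,fx=5,fy=5,interpolation=2)[:600]
b=cv2.resize(b,None,fx=3.8,fy=3.8,interpolation=2)
cv2.imwrite("pics/a.png",a);cv2.imwrite("pics/b.png",b)
E
```

```text
(no output)
```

View pics/a.png

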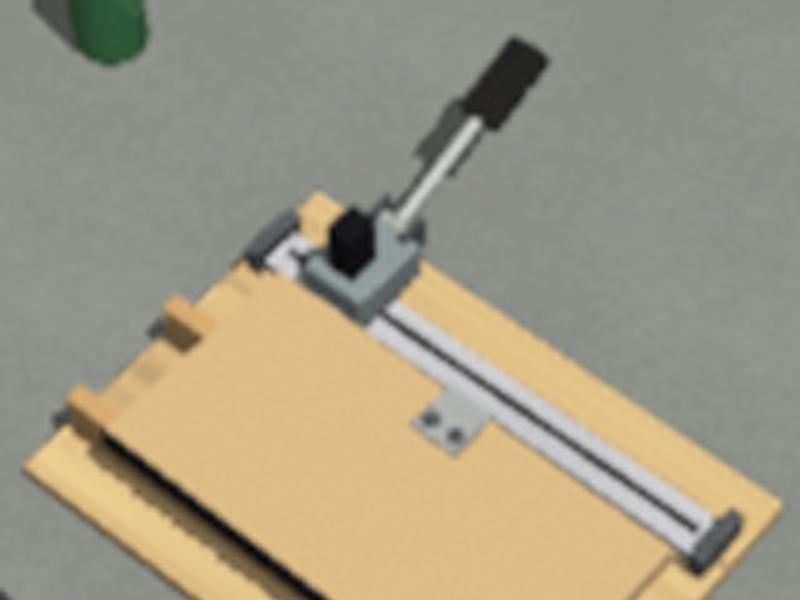

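View pics/b.png

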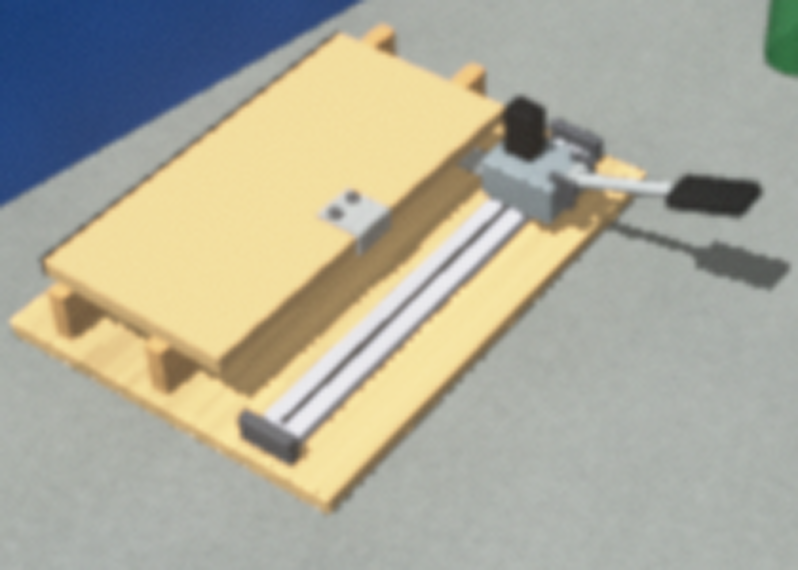

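Scene crop: grip at about (352,242), pad (507,83), clip bolts (431,419) and (456,436). Side crop: grip (525,128), pad (715,194), bolts (335,212) and (352,197). I'll turn these into positions next.

```bash
cat > h.py <<'E'
import numpy as np,cv2
from scipy.spatial.transform import Rotation as R
def ray(d,p):
    K=d["intrinsics"];T=d["world_from_camera"]
    v=T[:3,:3]@np.linalg.inv(K)@[p[0],p[1],1];return T[:3,3],v/np.linalg.norm(v)
def plane(d,p,z):
    o,v=ray(d,p);return o+v*(z-o[2])/v[2]
def tri(r):
    A=0;b=0
    for o,v in r:
        M=np.eye(3)-np.outer(v,v);A=A+M;b=b+M@o
    return np.linalg.solve(A,b)
E
python3 - <<'E'
from h import *
np.set_printoptions(precision=1,suppress=True)
S=np.load("pics/scene0.npz");D=np.load("pics/side0.npz")
s=lambda x,y:((x+.5)/5-.5+175,(y+.5)/5-.5+150)
d=lambda x,y:((x+.5)/3.8-.5+150,(y+.5)/3.8-.5+150)
# dark blobs
for n,C,box in(("scene",S,{"grip":(238,190,252,206),"pad":(265,155,287,178)}),("side",D,{"grip":(280,174,296,193),"pad":(322,193,352,208)})):
    g=C["frame"].max(2)
    for k,(x0,y0,x1,y1) in box.items():
        m=(g[y0:y1,x0:x1]<55).astype(np.uint8);M=cv2.moments(m,True);print(n,k,M["m00"],M["m10"]/M["m00"]+x0,M["m01"]/M["m00"]+y0)
        if k=="grip": G=globals().setdefault("G",[]);G.append(ray(C,(M["m10"]/M["m00"]+x0,M["m01"]/M["m00"]+y0)))
        else: P=globals().setdefault("P",[]);P.append(ray(C,(M["m10"]/M["m00"]+x0,M["m01"]/M["m00"]+y0)))
print("grip",tri(G),"pad",tri(P))
print("bolts scene",plane(S,s(431,419),86),plane(S,s(456,436),86),"side",plane(D,d(335,212),86),plane(D,d(352,197),86))
print("clip corners scene(412,425),(457,455),(493,412)",plane(S,s(412,425),84),plane(S,s(457,455),84),plane(S,s(493,412),84))
print("clip side",plane(D,d(318,213),84),plane(D,d(349,189),84),plane(D,d(390,211),84),plane(D,d(361,233),84))
print("panel edge side",plane(D,d(505,103),81),plane(D,d(219,363),81),plane(D,d(45,264),81),plane(D,d(340,35),81))
print("rail axis scene",plane(S,s(385,310),30),plane(S,s(695,528),30), "side",plane(D,d(285,420),30),plane(D,d(505,208),30))
print("panel edge scene",plane(S,s(290,279),81),plane(S,s(440,384),81),plane(S,s(670,553),81))
E
```

```text
scene grip 91.0 245.02197802197801 198.27472527472528
scene pad 145.0 275.4689655172414 166.3448275862069
side grip 99.0 287.74747474747477 183.68686868686868
side pad 137.0 337.6058394160584 201.1094890510949
grip [ 640.6 -101.5   96.1] pad [ 467.8 -131.1  111.6]
bolts scene [691.4  43.8  86. ] [687.5  65.8  86. ] side [685.6  68.   86. ] [689.1  46.7  86. ]
clip corners scene(412,425),(457,455),(493,412) [703.7  37.9  84. ] [696.3  76.9  84. ] [654.4  66.9  84. ]
clip side [696.   76.7  84. ] [699.6  40.4  84. ] [657.2  35.7  84. ] [654.8  69.   84. ]
panel edge side [ 688.9 -127.7   81. ] [629.1 232.5  81. ] [804.9 258.5  81. ] [859.8 -95.7  81. ]
rail axis scene [631.7 -78.5  30. ] [588.7 206.8  30. ] side [590.6 208.4  30. ] [636.4 -73.3  30. ]
panel edge scene [ 687.6 -116.3   81. ] [665.6  23.4  81. ] [638.2 228.9  81. ]
```

```bash
cat >> h.py <<'E'
TH=np.deg2rad(9.5)
UX=np.array([np.cos(TH),np.sin(TH),0]);UY=np.array([-np.sin(TH),np.cos(TH),0])
def to(o,p,th=TH):
    Rc=R.from_quat(o["orientation"]);Rt=R.from_matrix(np.array([[np.cos(th),np.sin(th),0],[np.sin(th),-np.cos(th),0],[0,0,-1]]))
    print("dp",(Rc.inv().apply(np.array(p)-o["position"])/250).round(4),"twist",((Rc.inv()*Rt).as_rotvec()/(np.pi/2)).round(4))
E
python3 - <<'E'
from h import *;from rig import manip
np.set_printoptions(precision=1,suppress=True)
S=np.load("pics/scene0.npz");D=np.load("pics/side0.npz")
print("bottle",plane(S,(196,158),0),plane(D,(361,166),0),"carton",plane(D,(406,180),30))
to(manip.observe(),[640.6,-101.5,240])
E
```

```text
bottle [ 617.1 -443.8    0. ] [ 600.6 -440.3    0. ] carton [ 424.2 -449.1   30. ]
dp [ 2.2 -1.3 -0. ] twist [-0.   0.   0.1]
```

{"op": "move_arm", "data": {"moves": [{"jaw":-1,"dp":[0.2,-0.115,0],"twist":[0,0,0]},{"jaw":-1,"dp":[0.4,-0.23,0],"twist":[0,0,0]},{"jaw":-1,"dp":[0.6,-0.345,0],"twist":[0,0,0]},{"jaw":-1,"dp":[0.8,-0.46,0],"twist":[0,0,0]},{"jaw":-1,"dp":[1,-0.575,0],"twist":[0,0,0]}], "grip_force": 20}}

```text
time_s: 0.78
position: [421.4, -375.0, 238.6]
orientation: [0.982, 0.19, -0.0, -0.0]
force: [0.8, -0.9, 0.3]
width: 1.002
finger_force: 0.0
```

{"op": "move_arm", "data": {"moves": [{"jaw":-1,"dp":[0.2,-0.115,0],"twist":[0,0,0.05]},{"jaw":-1,"dp":[0.4,-0.23,0],"twist":[0,0,0.1]},{"jaw":-1,"dp":[0.6,-0.345,0],"twist":[0,0,0.137]},{"jaw":-1,"dp":[0.8,-0.46,0],"twist":[0,0,0.137]},{"jaw":-1,"dp":[1,-0.575,0],"twist":[0,0,0.137]},{"jaw":-1,"dp":[1,-0.575,0],"twist":[0,0,0.137]}]}}

```text
time_s: 1.52
position: [601.4, -143.8, 238.3]
orientation: [0.996, 0.088, 0.001, -0.002]
force: [-0.1, -0.3, -0.0]
width: 1.0
finger_force: 0.0
```

```bash
python3 - <<'E'
from h import *;from rig import manip
np.set_printoptions(precision=4,suppress=True)
o=manip.observe();print(o["time_s"],o["position"],o["force"]);to(o,[640.6,-101.5,140])
E
```

```text
1.525 [ 601.4489 -143.7503  238.267 ] [-0.0516 -0.3118 -0.0386]
dp [ 0.1831 -0.1379  0.3938] twist [-0.002  -0.0009  0.006 ]
```

{"op": "move_arm", "data": {"moves": [{"jaw":-1,"dp":[0.1,-0.07,0.13],"twist":[0,0,0]},{"jaw":-1,"dp":[0.183,-0.138,0.26],"twist":[0,0,0]},{"jaw":-1,"dp":[0.183,-0.138,0.4],"twist":[0,0,0]},{"jaw":-1,"dp":[0.183,-0.138,0.4],"twist":[0,0,0]},{"jaw":-1,"dp":[0.183,-0.138,0.4],"twist":[0,0,0]}]}}

```text
time_s: 2.15
position: [638.7, -109.8, 140.0]
orientation: [0.997, 0.083, 0.001, 0.0]
force: [-0.1, 0.4, 0.2]
width: 0.996
finger_force: 0.0
```

```bash
python3 - <<'E'
from h import *;from rig import manip
np.set_printoptions(precision=4,suppress=True)
o=manip.observe();print(o["time_s"],o["position"],o["force"]);to(o,[640.6,-101.5,82])
d=manip.read_camera("wrist");cv2.imwrite("pics/w1.png",d["frame"][:,:,::-1])
E
```

```text
2.15 [ 638.7486 -109.7513  139.9579] [-0.0948  0.3573  0.2297]
dp [ 0.0125 -0.0316  0.2318] twist [ 0.0006 -0.0007 -0.0004]
```

View pics/w1.png

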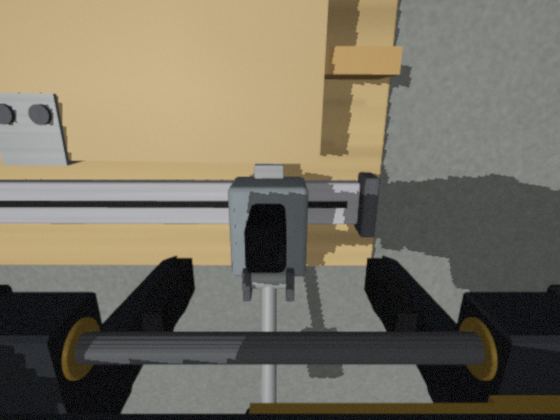

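The wrist view shows the jack centred at column 266 between the fingers (about 180 and 378), with the rail horizontal, so the yaw is right. Descending.

{"op": "move_arm", "data": {"moves": [{"jaw":-1,"dp":[0.012,-0.031,0.1],"twist":[0,0,0]},{"jaw":-1,"dp":[0.012,-0.031,0.18],"twist":[0,0,0]},{"jaw":-1,"dp":[0.012,-0.031,0.232],"twist":[0,0,0]},{"jaw":-1,"dp":[0.012,-0.031,0.232],"twist":[0,0,0]},{"jaw":-1,"dp":[0.012,-0.031,0.232],"twist":[0,0,0]}]}}

```text
time_s: 2.82
position: [640.6, -100.7, 81.3]
orientation: [0.997, 0.083, 0.0, 0.0]
force: [0.1, 0.6, -0.9]
width: 0.999
finger_force: 0.0
```

{"op": "move_arm", "data": {"moves": [{"jaw":1,"dp":[0,0,0],"twist":[0,0,0]},{"jaw":1,"dp":[0,0,0],"twist":[0,0,0]},{"jaw":1,"dp":[0,0,0],"twist":[0,0,0]},{"jaw":1,"dp":[0,0,0],"twist":[0,0,0]},{"jaw":1,"dp":[0,0,0],"twist":[0,0,0]},{"jaw":1,"dp":[0,0,0],"twist":[0,0,0]},{"jaw":1,"dp":[0,0,0],"twist":[0,0,0]},{"jaw":1,"dp":[0,0,0],"twist":[0,0,0]}], "grip_force": 20}}

```text
time_s: 3.82
position: [640.1, -100.7, 80.7]
orientation: [0.997, 0.083, 0.0, 0.0]
force: [1.1, -1.9, -1.0]
width: 0.267
finger_force: 20.0
```

```bash
python3 - <<'E'
from h import *;from rig import manip
np.set_printoptions(precision=4,suppress=True)
o=manip.observe();print(o["time_s"],o["position"],o["force"],o["width"],o["finger_force"],o["position"]@UX,o["position"]@UY)
to(o,o["position"]+UY*148)
E
```

```text
3.825 [ 640.142  -100.734    80.6786] [ 1.1143 -1.8863 -1.0243] 0.2665916001599703 19.988992718353984 614.7369007329877 -205.00643319344022
dp [ 0.0003 -0.592  -0.0002] twist [ 0.0002 -0.      0.0003]
```

{"op": "move_arm", "data": {"moves": [{"jaw":1,"dp":[0,-0.05,0],"twist":[0,0,0]},{"jaw":1,"dp":[0,-0.13,0],"twist":[0,0,0]},{"jaw":1,"dp":[0,-0.22,0],"twist":[0,0,0]},{"jaw":1,"dp":[0,-0.31,0],"twist":[0,0,0]},{"jaw":1,"dp":[0,-0.4,0],"twist":[0,0,0]},{"jaw":1,"dp":[0,-0.48,0],"twist":[0,0,0]},{"jaw":1,"dp":[0,-0.54,0],"twist":[0,0,0]},{"jaw":1,"dp":[0,-0.588,0],"twist":[0,0,0]}]}}

```text
time_s: 4.82
position: [616.3, 44.4, 80.7]
orientation: [0.997, 0.083, 0.001, 0.001]
force: [4.3, -4.4, -4.3]
width: 0.27
finger_force: 20.0
```

{"op": "move_arm", "data": {"moves": [{"jaw":1,"dp":[0,0,0],"twist":[0,0,0]},{"jaw":1,"dp":[0,0,0],"twist":[0,0,0]},{"jaw":1,"dp":[0,0,0],"twist":[0,0,0]}]}}

```text
time_s: 5.2
position: [616.0, 46.6, 80.7]
orientation: [0.996, 0.084, 0.0, -0.001]
force: [3.4, 4.7, -4.2]
width: 0.273
finger_force: 20.0
```

```bash
python3 - <<'E'
from h import *;from rig import manip
np.set_printoptions(precision=4,suppress=True)
o=manip.observe();print(o["time_s"],o["position"],o["force"],o["width"],o["finger_force"],o["position"]@UX,o["position"]@UY)
d=manip.read_camera("wrist");cv2.imwrite("pics/w2.png",d["frame"][:,:,::-1]);np.savez("pics/w2.npz",**d)
E
```

```text
5.2 [615.9858  46.5863  80.6837] [ 3.4012  4.6923 -4.1765] 0.27300334697926515 19.96786456863674 615.2268308992798 -55.71960917155465
```

View pics/w2.png

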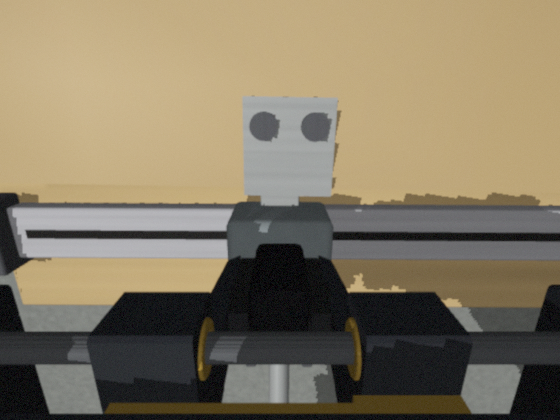

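The wrist view shows the bolts at columns 264 and 316 (middle about 290) and the toe at 261–298 (middle about 280). The jack has gone about 4 mm too far; I'll check that numerically.

```bash
python3 - <<'E'
from h import *
np.set_printoptions(precision=1,suppress=True)
d=dict(np.load("pics/w2.npz"));f=d["frame"].astype(int);g=f.mean(2)
m=(g[105:150,240:345]<110).astype(np.uint8)
n,l,st,c=cv2.connectedComponentsWithStats(m)
for i in range(1,n):
    if st[i,4]>100: p=c[i]+[240,105];q=plane(d,p,86);print("bolt",p,st[i],q@UX,q@UY)
for r in(110,160,185,199,201,202): print(r,g[r,235:345].astype(int).tolist() if r in(185,201) else "")
for a in((262,201),(297,201)): q=plane(d,a,52);print("toe",q@UX,q@UY)
for a in((244,150),(333,150)): q=plane(d,a,84);print("clip",q@UX,q@UY)
for a in((230,225),(332,225)): q=plane(d,a,74);print("body",q@UX,q@UY)
E
```

```text
bolt [264.1 126. ] [ 10   7  29  29 653] 689.5618371090137 -48.7561487616077
bolt [315.9 126.5] [ 61   8  30  28 680] 689.3866527174793 -70.79403574102933
110 
160 
185 [164, 163, 162, 165, 163, 164, 165, 163, 164, 163, 165, 164, 165, 165, 167, 164, 163, 166, 164, 164, 166, 166, 163, 166, 165, 164, 164, 164, 164, 166, 166, 165, 166, 164, 165, 164, 163, 166, 164, 165, 167, 164, 163, 163, 164, 164, 165, 164, 165, 166, 163, 165, 163, 164, 163, 167, 163, 164, 164, 164, 165, 164, 164, 163, 163, 163, 164, 165, 164, 165, 165, 164, 164, 164, 164, 164, 164, 163, 163, 162, 164, 165, 164, 166, 164, 164, 164, 164, 166, 164, 164, 165, 165, 164, 165, 163, 147, 105, 104, 131, 161, 163, 162, 161, 160, 162, 162, 160, 160, 162]
199 
201 [166, 167, 162, 155, 144, 137, 130, 130, 129, 130, 127, 113, 86, 84, 86, 82, 86, 81, 84, 83, 85, 86, 90, 86, 88, 113, 144, 161, 164, 164, 164, 163, 163, 162, 163, 161, 164, 162, 164, 161, 162, 164, 162, 161, 164, 163, 163, 164, 162, 161, 160, 162, 163, 163, 163, 162, 162, 162, 161, 162, 161, 160, 152, 119, 86, 84, 88, 90, 87, 89, 89, 88, 93, 93, 88, 90, 91, 92, 91, 91, 93, 94, 90, 95, 91, 96, 99, 101, 100, 101, 101, 104, 101, 103, 100, 102, 106, 103, 102, 102, 102, 102, 102, 104, 102, 103, 101, 106, 103, 103]
202 
toe 646.0310604159812 -45.414154069580334
toe 646.0721467300499 -65.31876438972655
clip 679.1451050426011 -39.643982290848115
clip 679.2151105484778 -78.9384791310908
body 639.8371839839779 -30.14710126823041
body 639.9519932477841 -82.1513626715876
```

{"op": "move_arm", "data": {"moves": [{"jaw":1,"dp":[0,0.016,0],"twist":[0,0,0]},{"jaw":1,"dp":[0,0.016,0],"twist":[0,0,0]},{"jaw":1,"dp":[0,0.016,0],"twist":[0,0,0]},{"jaw":1,"dp":[0,0.016,0],"twist":[0,0,0]}]}}

```text
time_s: 5.75
position: [616.7, 41.9, 80.7]
orientation: [0.997, 0.083, 0.0, -0.001]
force: [3.3, 3.7, -4.8]
width: 0.271
finger_force: 20.0
```

```bash
cat > m.py <<'E'
from h import *;from rig import manip
def chk():
    o=manip.observe();d=manip.read_camera("wrist");g=d["frame"].astype(int).mean(2)
    m=(g[105:150,225:360]<110).astype(np.uint8);n,l,st,c=cv2.connectedComponentsWithStats(m)
    B=[plane(d,c[i]+[225,105],86)@UY for i in range(1,n) if 400<st[i,4]<900]
    r=g[201];k=[j for j in range(240,320) if r[j]>140];q=[plane(d,(j,201),52)@UY for j in(k[0],k[-1])]
    print(o["time_s"],o["position"].round(1),o["force"].round(1),"tcp",o["position"]@UX,o["position"]@UY,"bolts",B,np.mean(B),"toe",k[0],k[-1],np.mean(q))
E
python3 -c "from m import *;chk()"
```

```text
5.75 [616.7  41.9  80.7] [ 3.3  3.7 -4.8] tcp 615.2063834831525 -60.43438851138367 bolts [np.float64(-48.78442940421211), np.float64(-70.85333751114543)] -59.818883457678766 toe 261 297 -59.86452224531315
```

Aligned to within 0.1 mm. Releasing and rising.

{"op": "move_arm", "data": {"moves": [{"jaw":-1,"dp":[0,0,0],"twist":[0,0,0]},{"jaw":-1,"dp":[0,0,0],"twist":[0,0,0]},{"jaw":-1,"dp":[0,0,0],"twist":[0,0,0]},{"jaw":-1,"dp":[0,0,0],"twist":[0,0,0]},{"jaw":-1,"dp":[0,0,-0.12],"twist":[0,0,0]},{"jaw":-1,"dp":[0,0,-0.3],"twist":[0,0,0]},{"jaw":-1,"dp":[0,0,-0.48],"twist":[0,0,0]},{"jaw":-1,"dp":[0,0,-0.48],"twist":[0,0,0]}]}}

```text
time_s: 6.8
position: [618.9, 40.9, 204.7]
orientation: [0.997, 0.083, 0.004, -0.0]
force: [0.2, -0.4, -0.7]
width: 0.998
finger_force: 0.0
```

{"op": "move_arm", "data": {"moves": [{"jaw":1,"dp":[-0.2,0,0],"twist":[0,0,0]},{"jaw":1,"dp":[-0.4,0,0],"twist":[0,0,0]},{"jaw":1,"dp":[-0.6,0,0],"twist":[0,0,0]},{"jaw":1,"dp":[-0.69,0,0],"twist":[0,0,0]},{"jaw":1,"dp":[-0.69,0,0],"twist":[0,0,0]},{"jaw":1,"dp":[-0.69,0,0],"twist":[0,0,0]},{"jaw":1,"dp":[-0.69,0,0],"twist":[0,0,0]}]}}

```text
time_s: 7.68
position: [447.3, 12.4, 200.5]
orientation: [0.997, 0.083, 0.0, -0.0]
force: [-0.3, 0.8, 0.1]
width: 0.23
finger_force: 0.0
```

```bash
python3 - <<'E'
from h import *;from rig import manip
np.set_printoptions(precision=4,suppress=True)
o=manip.observe();print(o["time_s"],o["position"],o["force"],o["width"],o["position"]@UX,o["position"]@UY)
for n in("scene","side","wrist"):
    d=manip.read_camera(n);np.savez(f"pics/{n}3.npz",**d);cv2.imwrite(f"pics/{n}3.png",d["frame"][:,:,::-1])
a=cv2.resize(cv2.imread("pics/side3.png")[150:290,180:320],None,fx=4,fy=4,interpolation=2)
b=cv2.imread("pics/wrist3.png")[:, 160:400]
h=np.zeros((560,800,3),np.uint8);h[:560,:560]=a;h[:420,560:]=b;cv2.imwrite("pics/c3.png",h)
to(o,615.2*UX-59.9*UY-172.4*UX+[0,0,135])
E
```

```text
7.675 [447.2789  12.3732 200.5478] [-0.2534  0.7594  0.0889] 0.22981627933229765 443.1869224495289 -61.618837203807196
dp [-0.0016 -0.0068  0.2622] twist [-0.0001 -0.0002  0.0007]
```

View pics/c3.png

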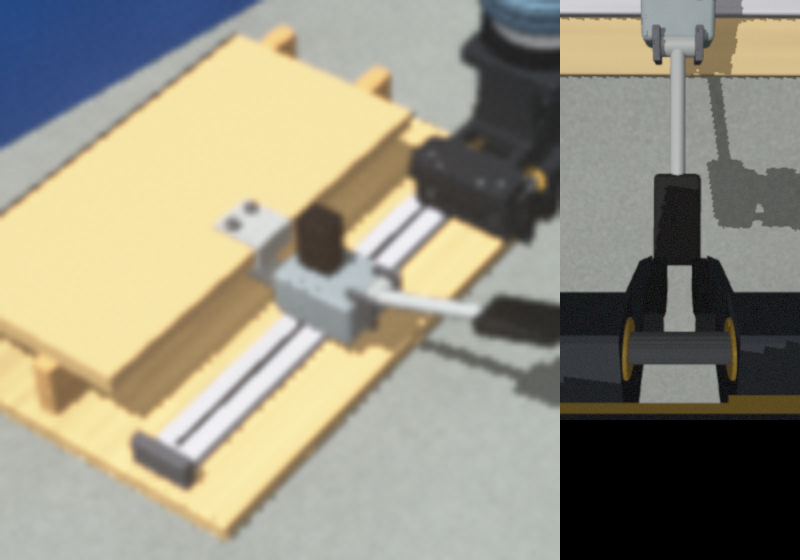

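The jack lines up with the clip in the side view, and the handle runs down column 278 of the wrist view under the gripper. I'll finish closing above the pad.

{"op": "move_arm", "data": {"moves": [{"jaw":1,"dp":[-0.002,-0.007,0.12],"twist":[0,0,0]},{"jaw":1,"dp":[-0.002,-0.007,0.24],"twist":[0,0,0]},{"jaw":1,"dp":[-0.002,-0.007,0.285],"twist":[0,0,0]},{"jaw":1,"dp":[-0.002,-0.007,0.285],"twist":[0,0,0]},{"jaw":1,"dp":[-0.002,-0.007,0.285],"twist":[0,0,0]},{"jaw":1,"dp":[-0.002,-0.007,0.285],"twist":[0,0,0]}]}}

```text
time_s: 8.57
position: [446.2, 13.7, 130.3]
orientation: [0.997, 0.083, 0.001, 0.0]
force: [0.4, 0.1, 0.6]
width: 0.005
finger_force: 0.0
```

```bash
python3 - <<'E'
from h import *;from rig import manip
np.set_printoptions(precision=4,suppress=True)
o=manip.observe();print(o["time_s"],o["position"],o["force"],o["width"],o["position"]@UX,o["position"]@UY)
to(o,(615.2-183)*UX-59.9*UY+[0,0,62])
E
```

```text
8.575 [446.2168  13.7457 130.2905] [0.3503 0.1243 0.5844] 0.0050116043772806 442.3658675300814 -60.089805733096185
dp [-0.0411 -0.0008  0.2731] twist [ 0.0001 -0.0011  0.0005]
```

{"op": "move_arm", "data": {"moves": [{"jaw":1,"dp":[0,0,0.035],"twist":[0,0,0]},{"jaw":1,"dp":[-0.006,0,0.07],"twist":[0,0,0]},{"jaw":1,"dp":[-0.013,0,0.105],"twist":[0,0,0]},{"jaw":1,"dp":[-0.02,0,0.14],"twist":[0,0,0]},{"jaw":1,"dp":[-0.026,0,0.175],"twist":[0,0,0]},{"jaw":1,"dp":[-0.032,0,0.21],"twist":[0,0,0]},{"jaw":1,"dp":[-0.038,0,0.24],"twist":[0,0,0]},{"jaw":1,"dp":[-0.038,0,0.24],"twist":[0,0,0]}]}}

```text
time_s: 9.57
position: [437.3, 12.3, 69.3]
orientation: [0.997, 0.083, 0.001, -0.0]
force: [1.1, -1.0, 9.0]
width: 0.004
finger_force: 4.4
```

{"op": "move_arm", "data": {"moves": [{"jaw":1,"dp":[-0.002,0,0.016],"twist":[0,0,0]},{"jaw":1,"dp":[-0.003,0,0.032],"twist":[0,0,0]},{"jaw":1,"dp":[-0.003,0,0.032],"twist":[0,0,0]},{"jaw":1,"dp":[-0.003,0,0.032],"twist":[0,0,0]}]}}

```text
time_s: 10.07
position: [437.4, 12.3, 62.6]
orientation: [0.997, 0.083, 0.002, -0.0]
force: [-1.3, 0.5, 21.7]
width: 0.009
finger_force: 10.9
```

```bash
python3 - <<'E'
from h import *;from rig import manip
d=manip.read_camera("side");e=manip.read_camera("scene")
f=lambda d,y,x:cv2.resize(d["frame"][y:y+100,x:x+100,::-1],None,fx=4,fy=4,interpolation=2)
cv2.imwrite("pics/c4.png",np.hstack([f(d,155,210),f(e,160,210)]))
np.savez("pics/side4.npz",**d)
E
```

```text
(no output)
```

View pics/c4.png

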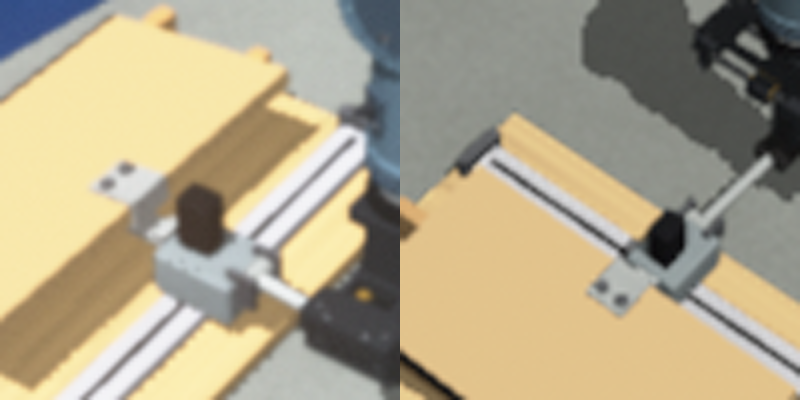

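Both views show the panel edge raised with the saddle under the clip; TCP z is 62.6 and the force jump to 22 N says the handle is on its stop. Letting it fully up, gently.

{"op": "move_arm", "data": {"moves": [{"jaw":1,"dp":[0.002,0,-0.032],"twist":[0,0,0]},{"jaw":1,"dp":[0.007,0,-0.062],"twist":[0,0,0]},{"jaw":1,"dp":[0.012,0,-0.092],"twist":[0,0,0]},{"jaw":1,"dp":[0.018,0,-0.122],"twist":[0,0,0]},{"jaw":1,"dp":[0.024,0,-0.152],"twist":[0,0,0]},{"jaw":1,"dp":[0.03,0,-0.182],"twist":[0,0,0]},{"jaw":1,"dp":[0.036,0,-0.212],"twist":[0,0,0]},{"jaw":1,"dp":[0.038,0,-0.242],"twist":[0,0,0]}]}}

```text
time_s: 11.18
position: [445.3, 13.7, 122.2]
orientation: [0.997, 0.083, 0.0, -0.0]
force: [1.4, -0.7, 0.9]
width: 0.004
finger_force: 0.9
```

{"op": "move_arm", "data": {"moves": [{"jaw":1,"dp":[0,0,-0.05],"twist":[0,0,0]},{"jaw":1,"dp":[0,0,-0.08],"twist":[0,0,0]},{"jaw":1,"dp":[0,0,-0.08],"twist":[0,0,0]},{"jaw":1,"dp":[0,0,-0.08],"twist":[0,0,0]},{"jaw":1,"dp":[0,0,-0.08],"twist":[0,0,0]},{"jaw":1,"dp":[0,0,-0.08],"twist":[0,0,0]},{"jaw":1,"dp":[0,0,-0.08],"twist":[0,0,0]},{"jaw":1,"dp":[0,0,-0.08],"twist":[0,0,0]}]}}

```text
time_s: 12.18
position: [444.7, 13.6, 141.9]
orientation: [0.997, 0.083, -0.0, -0.0]
force: [0.1, 0.5, 0.1]
width: 0.005
finger_force: 0.0
```

```bash
python3 - <<'E'
from h import *;from rig import manip
np.set_printoptions(precision=4,suppress=True)
o=manip.observe();print(o["time_s"],o["position"],o["force"],o["position"]@UX,o["position"]@UY)
to(o,(615.2-183)*UX-59.9*UY+[0,0,62])
d=manip.read_camera("side");e=manip.read_camera("scene")
f=lambda d,y,x:cv2.resize(d["frame"][y:y+100,x:x+100,::-1],None,fx=4,fy=4,interpolation=2)
cv2.imwrite("pics/c5.png",np.hstack([f(d,155,210),f(e,160,210)]))
b=np.load("pics/side3.npz")["frame"].astype(int)
c=d["frame"].astype(int)
print("diff to rest, clip/panel area",abs(c-b)[190:250,170:270].mean(), "raised vs rest",abs(np.load("pics/side4.npz")["frame"].astype(int)-b)[190:250,170:270].mean())
E
```

```text
12.175 [444.7266  13.6135 141.8825] [0.1058 0.4731 0.1297] 440.8742849074155 -59.974257836345366
dp [-0.0346 -0.0003  0.3195] twist [-0.      0.0001  0.0006]
diff to rest, clip/panel area 2.343611111111111 raised vs rest 12.727722222222223
```

View pics/c5.png

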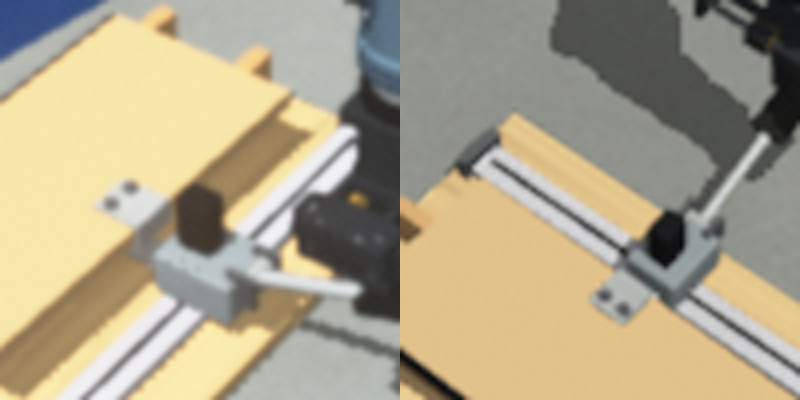

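The panel is back on its battens, the clip is at its rest position and the handle is up. Now the second press.

{"op": "move_arm", "data": {"moves": [{"jaw":1,"dp":[0,0,0.07],"twist":[0,0,0]},{"jaw":1,"dp":[-0.004,0,0.11],"twist":[0,0,0]},{"jaw":1,"dp":[-0.01,0,0.15],"twist":[0,0,0]},{"jaw":1,"dp":[-0.016,0,0.185],"twist":[0,0,0]},{"jaw":1,"dp":[-0.022,0,0.22],"twist":[0,0,0]},{"jaw":1,"dp":[-0.028,0,0.25],"twist":[0,0,0]},{"jaw":1,"dp":[-0.034,0,0.28],"twist":[0,0,0]},{"jaw":1,"dp":[-0.034,0,0.288],"twist":[0,0,0]}]}}

```text
time_s: 13.28
position: [437.2, 12.3, 70.1]
orientation: [0.997, 0.083, 0.001, -0.0]
force: [-0.3, 0.4, 8.8]
width: 0.006
finger_force: 4.5
```

{"op": "move_arm", "data": {"moves": [{"jaw":1,"dp":[0,0,0.016],"twist":[0,0,0]},{"jaw":1,"dp":[0,0,0.032],"twist":[0,0,0]},{"jaw":1,"dp":[0,0,0.032],"twist":[0,0,0]},{"jaw":1,"dp":[0,0,0.032],"twist":[0,0,0]},{"jaw":1,"dp":[0,0,0.032],"twist":[0,0,0]},{"jaw":1,"dp":[0,0,0.032],"twist":[0,0,0]}]}}

```text
time_s: 14.02
position: [437.4, 12.3, 62.9]
orientation: [0.997, 0.083, 0.001, 0.0]
force: [-2.9, -0.6, 17.0]
width: 0.004
finger_force: 8.8
```

{"op": "move_arm", "data": {"moves": [{"jaw":1,"dp":[0,0,0.004],"twist":[0,0,0]},{"jaw":1,"dp":[0,0,0.004],"twist":[0,0,0]},{"jaw":1,"dp":[0,0,0.004],"twist":[0,0,0]},{"jaw":1,"dp":[0,0,0.004],"twist":[0,0,0]}]}}

```text
time_s: 14.52
position: [437.4, 12.3, 62.3]
orientation: [0.997, 0.083, 0.001, 0.0]
force: [-4.8, -0.6, 25.3]
width: 0.008
finger_force: 12.5
```

```bash
python3 - <<'E'
from h import *;from rig import manip
o=manip.observe();print(o["time_s"],o["position"],o["force"])
c=manip.read_camera("side")["frame"].astype(int)
L=lambda n:abs(c-np.load(n)["frame"].astype(int))[190:250,170:270].mean()
r,w=L("pics/side3.npz"),L("pics/side4.npz");print("vs rest",r,"vs raised",w)
if w<4<r and 10<o["force"][2]<35: print(manip.sign_off())
E
```

```text
14.525 [437.39055638  12.3270307   62.34151242] [-4.80920838 -0.62765439 25.32827958]
vs rest 13.257944444444444 vs raised 1.3114444444444444
the job is handed in; nothing more can be done
None
```

The job is handed in: the jack's saddle is under the clip, one full trial stroke was made with the panel settling back on its battens, and the handle is held fully down a second time with the panel's edge raised.

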